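# Swap the short punch in a spring-held punch kit

### The arm

A 6-joint arm with a two-finger parallel gripper is mounted at the origin on the work surface. World frame = base frame: x ahead of the robot, y to its left, z up, the work surface at z = 0. Lengths are in m, angles in degrees, forces in N, time in s.
With the tool pointing down it reaches from about 0.275 to 0.75 m from the base axis. Payload 10.2 kg.
Tool frame: the origin (TCP) lies on the centre line of the jaws, within the pads' length; the fingertips stand 25 mm ahead of it and the grasp point (between the pads) lies 6 mm ahead of it; z points along the fingers, x is the direction in which the jaws open and shut, and the axes are right-handed (so a half turn about z gives the same grasp; the last joint's range is limited). The gripper opens to 88 mm and grips with 3 to 60 N. Pads are 18 mm wide; open, the fingers measure 123 mm over their backs; the gripper's body (75 mm by 187 mm) begins 45 mm behind the grasp point.
Start: joints at [-89.118, 17.928, 85.812, -0, 76.261, -12.8], TCP at [0.124, -0.51, 0.264] pointing down, gripper open.
Joint ranges: [-168.41, 168.41], [-55.51, 124.54], [10.69, 146.95], [-70.63, 250.63], [1, 178], [-165.06, 165.06]. Speed limits (degrees/s): [136.94, 136.94, 172.46, 180, 180, 180].

### API

Orientations are given as a 3x3 rotation matrix whose columns are the frame's x, y, z axes.
In Python, from workcell import get_obs, camera, camera_params, hand_in, find_in, cut_out gives the robot as it stands. The module is installed in compiled form; this text tells all that it offers.
- The arm moves only by the shell command python3 -m pendant 'ROWS'. ROWS is text: rows parted by semicolons, each of 5 numbers parted by spaces: the shift along the world's x, y, z in m, then the turn about the world's z in degrees, then the gripper command: -1 is shut, 1 is fully open, values between are in proportion. In form: tx ty tz twist grip; .... A call has 1 to 20 rows; each row shifts and turns the commanded pose from where the row before left it; what a row does not reach is not made up. A row lasts 1/8 s, in which the tool goes at most 62.5 mm and 10.7 degrees, less where a joint would pass 70% of its speed; a pose out of reach is approached as far as the arm can. A call is refused whole if a number of a shift passes 0.0625 or a number of a turn 10.7, either way. A call with a gripper value outside its range is refused whole. The fingers move at their own pace and stop on an object; the grip force is fixed at half the most. Time passes only in rows, so rows that do not move let the fingers close. It gives the time, the measured TCP pose, the force and the opening at its end, in the units of the state.
- get_obs(): the state, without advancing time (a new reading comes with each control period).
- camera(name): name is "side" or "top"; returns the picture (420x560x3 uint8, red, green, blue); there is no depth.
- camera_params(name): a dict with "vfov" (degrees; the focal length in pixels is half the picture's height over the tangent of half this angle, whatever the lens; pixels are square), "cx", "cy" (the principal point, pixels), "eye" and "orientation" of the camera in the world. Camera axes: x right, y up, looking along -z (the intrinsics and any distortion apply to the point x, -y, -z); pixel columns grow to the right and rows downward; lengths in m; the calibration is good to about 2 mm. A picture is of the moment at which its call begins. camera_params takes no time and is no camera call.
- hand_in(): hands the job in, once; it reports no verdict.
Trained networks look in the newest picture that a camera, given by its name, has taken for a name from the list of things; names that differ only in an ending like _2 or _b are one class to them, and where a whole thing is asked for, a point or a joint stands for the part that bears it (a point fixed in the world has none). Each returns a list of dicts, best first, with "score" (0 to 1); they miss things now and then, are a little off and sometimes report something else, mostly with a low value. They report only what shows in the picture. A call takes as long as a camera call. They do not tell look-alikes from the thing itself.
- find_in(camera, name): "extent" ([left, top, width, height] in pixels, round what is visible of it).
- cut_out(camera, name): "pixels" (420x560 bool, what is visible of it) and "extent" ([left, top, width, height] in pixels, round what is visible of it).
The state is a dict: "clock": time; "qpos": joint angles; "qd": joint speeds; "tau": joint torques, N m; "tcp_pos": TCP position; "ee_rot": TCP orientation; "ft_force": force on the tool from outside, world axes, zero at the start; "moment": the same for the moment, N m; "grip_width": finger opening in m.
Only numpy, scipy, OpenCV 4.12 (cv2) and the standard library are available. Lean on these libraries where they do the work, as an engineer would, in place of code of your own. Each camera call takes 0.05 s, during which the arm holds its last target.

### The job

The carrying tray should hold four equal ball-nosed forming punches, but one of them is too short and lies loose in its holder. Put that one in the pine box, then take the punch of the right length (the same as its three neighbours) from the sloping stock rack and fit it in the vacant holder: pressed down to lie flat on the holder's floor between the spring plunger and the end lip, nose towards the lip like the others. Leave the other punches, the hammer, the cup and the copper slug where they are.

Things in the scene. Friction and masses are not known exactly. Their poses are not given: they have to be found in the camera images.
- kit: plywood carrying tray, fixed, 225 x 266 mm, base 8 mm thick. Origin: centre of its underside, on the table. x: from the plungers to the end lips (the way the noses point), y across, z up. Four grey holders run along x at y = -93, -31, +31, +93 mm. Each was clamped by hand at its own place along x, up to 10 mm either way of nominal, not measured: it must be felt or seen.
- kit_floor (a point): middle of the tray at the height of the holders' floors, 30 mm above the table; axes as the tray. A holder at its nominal place has its middle at this x. Its floor is a 12 mm wide rib, with free room beside it for the fingers down to the tray. Low side guides, tops 8 mm above the floor, 26 mm gap, stand only at 26 to 48 and -50 to -32 mm along x.
- kit_lips (a point): top edge of the row of end lips at their nominal place: 50 mm along +x from the tray's middle (inner faces), 14 mm above the holder floor; 28 mm wide. A 100 mm punch sits with its nose on the lip and its butt pushing the plunger in by 5 mm, so it fits only if the plunger is pushed in further first. The spring pinches it: let go too high and it stays jammed there, so it must be set down firmly.
- kit_plungers (a point): top edge of the row of brass plunger plates, nominal and fully out: front faces 45 mm along -x from the tray's middle. Plates 22 mm wide, from floor level to 34 mm above it, so a butt held above the lip's height can still push them. Sprung: they yield along -x by up to 14 mm, 4 N at first, 8 N at the end. Housings behind are as high.
- short_c (a point): the wrong punch in the tray: square-shanked steel forming punch with a ball nose, 82 mm long; 20 mm square shank, then a 12 mm neck and a 20 mm ball in the last 28 mm. Point: its centre, half-way along, 10 mm above its underside. x: along the punch from butt to nose; z: square to the face it lies on, upward. About 0.22 kg. Lies loose in its holder along the tray's x, nose to the lip.
- mate0_c (a point): good punch in the tray, held by its plunger: square-shanked steel forming punch with a ball nose, 100 mm long; 20 mm square shank, then a 12 mm neck and a 20 mm ball in the last 28 mm. Point: its centre, half-way along, 10 mm above its underside. x: along the punch from butt to nose; z: square to the face it lies on, upward. About 0.27 kg. 
- mate1_c (a point): good punch in the tray, held by its plunger: square-shanked steel forming punch with a ball nose, 100 mm long; 20 mm square shank, then a 12 mm neck and a 20 mm ball in the last 28 mm. Point: its centre, half-way along, 10 mm above its underside. x: along the punch from butt to nose; z: square to the face it lies on, upward. About 0.27 kg. 
- mate2_c (a point): good punch in the tray, held by its plunger: square-shanked steel forming punch with a ball nose, 100 mm long; 20 mm square shank, then a 12 mm neck and a 20 mm ball in the last 28 mm. Point: its centre, half-way along, 10 mm above its underside. x: along the punch from butt to nose; z: square to the face it lies on, upward. About 0.27 kg. 
- rack: dark steel stock rack, fixed, 150 x 200 mm. Origin: centre of its underside, on the table; x: the way it rises, y across. Three ribs, 12 mm wide, 62 mm apart in y, slope up at 30 degrees towards +x; on each lies a punch, butt against a 12 mm ledge at the foot, nose up. Side guides (8 mm high, 26 mm gap) only 4 to 22 and 74 to 86 mm up from the ledge; elsewhere free room beside the ribs.
- right_c (a point): the correct punch, in the stock rack: square-shanked steel forming punch with a ball nose, 100 mm long; 20 mm square shank, then a 12 mm neck and a 20 mm ball in the last 28 mm. Point: its centre, half-way along, 10 mm above its underside. x: along the punch from butt to nose; z: square to the face it lies on, upward. About 0.27 kg. 
- right_nose (a point): tip of the ball nose of the correct punch, 50 mm along x from its centre
- stock_long_c (a point): another stock punch in the rack, too long: square-shanked steel forming punch with a ball nose, 118 mm long; 20 mm square shank, then a 12 mm neck and a 20 mm ball in the last 28 mm. Point: its centre, half-way along, 10 mm above its underside. x: along the punch from butt to nose; z: square to the face it lies on, upward. About 0.32 kg. 
- stock_short_c (a point): another stock punch in the rack, too short: square-shanked steel forming punch with a ball nose, 82 mm long; 20 mm square shank, then a 12 mm neck and a 20 mm ball in the last 28 mm. Point: its centre, half-way along, 10 mm above its underside. x: along the punch from butt to nose; z: square to the face it lies on, upward. About 0.22 kg. 
- box: open pine box, fixed, 170 (x) x 125 (y) x 55 mm high, walls 7 mm, floor 7 mm. Origin: centre of its underside on the table.
- hammer: bystander: hammer lying on the table, leave alone
- cup: bystander: steel cup, 56 mm wide, 70 mm high, leave alone
- weight: bystander: copper slug, 44 mm wide, 40 mm high, leave alone
Things that resemble listed ones, but are neither listed nor needed, are in the scene too. What is shaped like the part that bears right_c but green is not meant. What is shaped like the part that bears short_c but blue is not meant.

How it is judged (in metres and radians):
At the end, for the whole second after the job is handed in: The 100 mm stock punch rests in the vacated holder (centre 37-43 mm above the table, within 5 mm of the holder's middle line and 18 mm of the tray's, along tray x within 0.08 rad), nose to the lip; the short one is in the box, centre below 50 mm; both at rest (x of right_c in the frame of kit between -0.018 and 0.018 m and z of right_c in the frame of kit between 0.037 and 0.043 m and (y of right_c in the frame of kit between -0.098 and -0.088 m or y of right_c in the frame of kit between -0.036 and -0.026 m or y of right_c in the frame of kit between 0.026 and 0.036 m or y of right_c in the frame of kit between 0.088 and 0.098 m) and angle between the x axis of right_c and the x axis of kit, either way round below 0.08 rad and x of right_nose in the frame of kit above 0.02 m and linear speed of each of right, short below 0.02 m/s and x of short_c in the frame of box between -0.08 and 0.08 m and y of short_c in the frame of box between -0.058 and 0.058 m and z of short_c in the frame of box below 0.05 m); the robot touches nothing.
It fails at once if the hammer is shifted more than 30 mm (distance of hammer from where it was at the start of the episode above 0.03 m).
It fails at once if the cup is shifted more than 30 mm (distance of cup from where it was at the start of the episode above 0.03 m).
It fails at once if the weight is shifted more than 30 mm (distance of weight from where it was at the start of the episode above 0.03 m).
It fails at once if a good punch in the tray is shifted more than 12 mm (distance of any of mate0_c, mate1_c, mate2_c from where it was at the start of the episode above 0.012 m).
It fails at once if one of the other stock punches is shifted more than 20 mm (distance of any of stock_long_c, stock_short_c from where it was at the start of the episode above 0.02 m).
It also fails if it takes over 54 s, if anything falls off the work surface, if the arm or the gripper's body presses on something with over 40 N, if the wrist force passes 120 N, or if a joint passes its speed limit or range.

## Working session

There is one attempt and no reset: what is moved stays moved. The work goes in short steps, Python scripts to look and compute and a shell command to move; the robot and the scene stay as the last step left them, time stands still between calls to the robot, and variables do not carry over. Pictures are saved under pics/ and viewed, and the job is handed in when it is done.

```bash
mkdir -p pics; ls
python3 - <<'E'
from workcell import *
import cv2,json
for n in ["side","top"]:
    im=camera(n); cv2.imwrite(f"pics/{n}0.png",im[:,:,::-1]); print(n,camera_params(n))
o=get_obs(); print(o["clock"],o["tcp_pos"],o["ee_rot"],o["grip_width"])
E
```

```text
pics
side {'vfov': 57.19576172684786, 'cx': 282.37406677770605, 'cy': 207.61712498082676, 'eye': array([0.41569521, 0.67290846, 0.70991989]), 'orientation': array([[-0.97548744,  0.14691468, -0.16383021],
       [-0.2200406 , -0.64266264,  0.73387115],
       [ 0.00252889,  0.75193138,  0.65923653]])}
top {'vfov': 54.41049653970845, 'cx': 285.7774043395887, 'cy': 215.39789079883167, 'eye': array([0.43856184, 0.01212914, 1.03538222]), 'orientation': array([[-0.00150374,  0.99444728, -0.10522525],
       [-0.99961028,  0.00143838,  0.02787871],
       [ 0.02787526,  0.10522617,  0.99405756]])}
0.1 [ 0.12415378 -0.50991951  0.26325276] [[ 2.36556728e-01 -9.71617678e-01 -4.45239998e-05]
 [-9.71617100e-01 -2.36556637e-01  1.08069744e-03]
 [-1.06055719e-03 -2.12385972e-04 -9.99999415e-01]] 0.08830365411175077
```

View pics/side0.png

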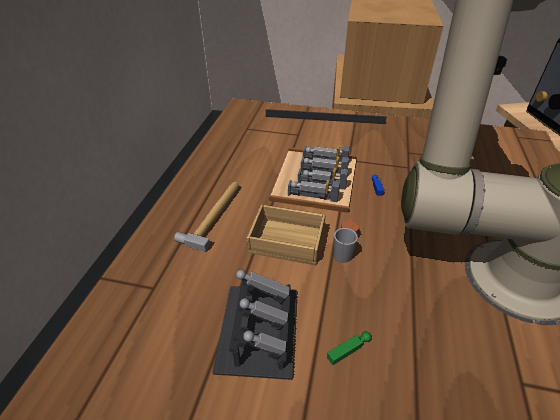

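View pics/top0.png

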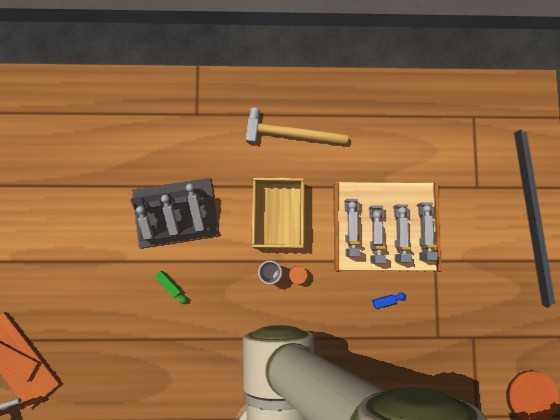

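```bash
cat > h.py <<'E'
import numpy as np,cv2
from workcell import *
def proj(n,P):
    p=camera_params(n);f=210/np.tan(np.radians(p["vfov"]/2))
    c=(np.atleast_2d(P)-p["eye"])@p["orientation"]
    return np.c_[p["cx"]+f*c[:,0]/-c[:,2],p["cy"]+f*c[:,1]/c[:,2]]
def back(n,uv,z):
    p=camera_params(n);f=210/np.tan(np.radians(p["vfov"]/2));uv=np.atleast_2d(uv).astype(float)
    d=np.c_[(uv[:,0]-p["cx"])/f,-(uv[:,1]-p["cy"])/f,-np.ones(len(uv))]@p["orientation"].T
    return p["eye"]+d*((z-p["eye"][2])/d[:,2])[:,None]
def crop(n,x0,y0,x1,y1,s,fn,im=None):
    im=camera(n) if im is None else im
    c=cv2.resize(im[y0:y1,x0:x1],None,fx=s,fy=s,interpolation=cv2.INTER_CUBIC)
    cv2.imwrite(fn,c[:,:,::-1])
E
python3 - <<'E'
from h import *
im=cv2.imread("pics/top0.png")[:,:,::-1]
a=cv2.resize(im[170:285,325:445],None,fx=5,fy=5,interpolation=2)
cv2.imwrite("pics/tray_t.png",a[:,:,::-1])
crop("top",125,170,225,255,7,"pics/rack_t.png",im)
im=cv2.imread("pics/side0.png")[:,:,::-1]
crop("side",265,140,365,215,8,"pics/tray_s.png",im)
crop("side",205,260,305,380,5,"pics/rack_s.png",im)
for n in ["kit","rack","box","kit_floor","short_c","mate0_c","right_c","stock_long_c","stock_short_c"]:
    for c in ["top","side"]:
        camera(c) if n=="kit" else 0
        print(n,c,[(np.round(r["score"],2),np.round(r["extent"]).tolist()) for r in find_in(c,n)])
print(get_obs()["clock"])
E
```

```text
kit top [(np.float64(0.72), [374.0, 211.0, 9.0, 35.0]), (np.float64(0.65), [333.0, 179.0, 109.0, 93.0])]
kit side [(np.float64(0.96), [269.0, 146.0, 82.0, 67.0]), (np.float64(0.5), [176.0, 184.0, 67.0, 73.0]), (np.float64(0.49), [236.0, 273.0, 53.0, 24.0]), (np.float64(0.35), [304.0, 159.0, 29.0, 9.0])]
rack top [(np.float64(0.69), [129.0, 180.0, 88.0, 64.0])]
rack side [(np.float64(0.82), [214.0, 279.0, 80.0, 99.0])]
box top [(np.float64(0.73), [251.0, 181.0, 52.0, 69.0]), (np.float64(0.33), [336.0, 179.0, 105.0, 93.0])]
box side [(np.float64(0.92), [246.0, 205.0, 81.0, 62.0])]
kit_floor top [(np.float64(0.67), [330.0, 182.0, 113.0, 90.0])]
kit_floor side [(np.float64(0.81), [268.0, 146.0, 90.0, 65.0]), (np.float64(0.56), [343.0, 221.0, 17.0, 11.0]), (np.float64(0.51), [248.0, 203.0, 81.0, 62.0])]
short_c top [(np.float64(0.7), [374.0, 211.0, 7.0, 33.0])]
short_c side [(np.float64(0.74), [372.0, 178.0, 12.0, 16.0]), (np.float64(0.64), [303.0, 172.0, 30.0, 7.0]), (np.float64(0.52), [268.0, 149.0, 83.0, 62.0])]
mate0_c top [(np.float64(0.84), [422.0, 206.0, 11.0, 36.0]), (np.float64(0
[... 174 characters left out ...]
), [154.0, 274.0, 34.0, 26.0]), (np.float64(0.42), [350.0, 202.0, 6.0, 41.0])]
right_c side [(np.float64(0.79), [244.0, 300.0, 43.0, 24.0]), (np.float64(0.61), [328.0, 332.0, 44.0, 31.0])]
stock_long_c top [(np.float64(0.91), [186.0, 184.0, 16.0, 48.0])]
stock_long_c side [(np.float64(0.94), [235.0, 270.0, 54.0, 30.0])]
stock_short_c top [(np.float64(0.75), [136.0, 205.0, 16.0, 36.0]), (np.float64(0.73), [348.0, 201.0, 6.0, 40.0]), (np.float64(0.18), [332.0, 181.0, 110.0, 91.0])]
stock_short_c side [(np.float64(0.68), [244.0, 331.0, 45.0, 24.0]), (np.float64(0.43), [273.0, 147.0, 86.0, 64.0]), (np.float64(0.42), [306.0, 169.0, 29.0, 11.0]), (np.float64(0.23), [333.0, 227.0, 27.0, 41.0])]
1.1
```

View pics/tray_t.png

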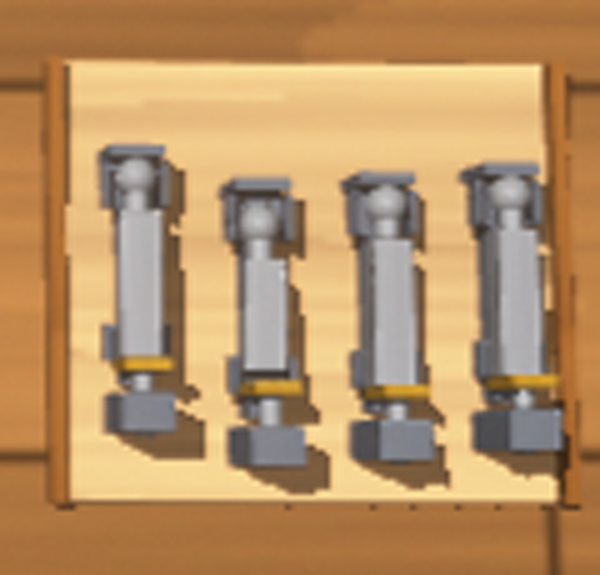

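View pics/rack_t.png

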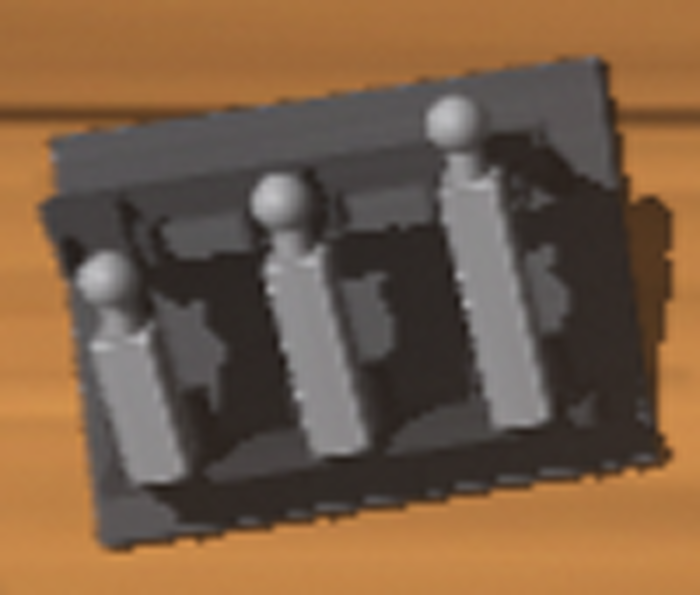

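View pics/tray_s.png

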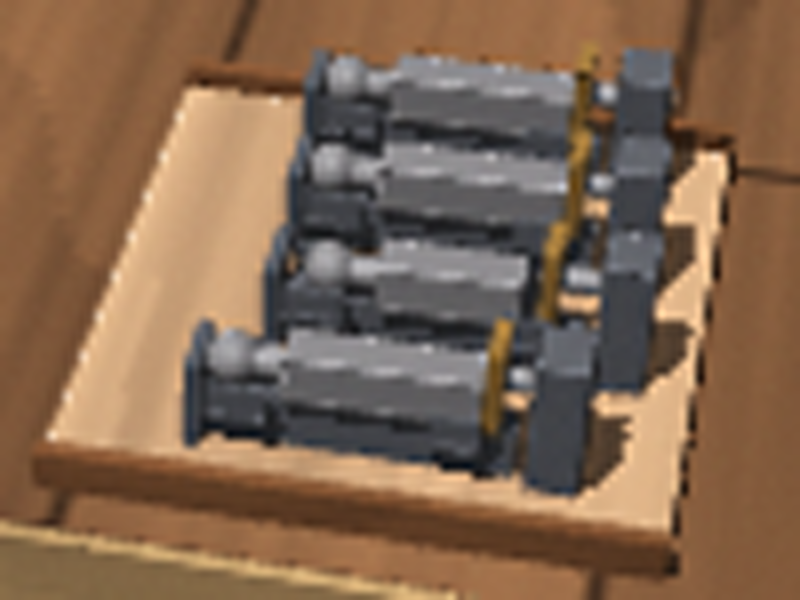

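View pics/rack_s.png

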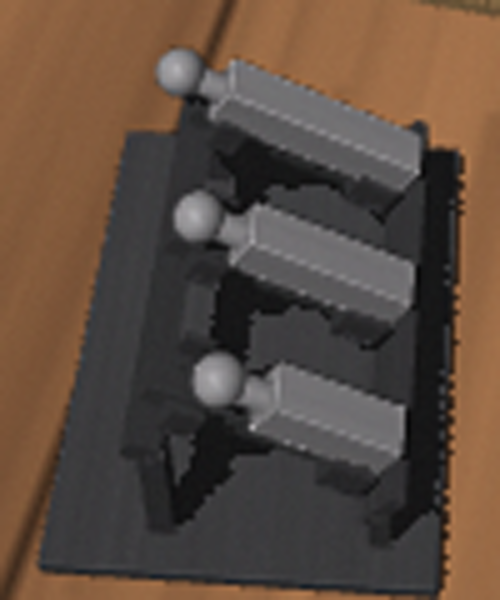

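Run:
```python
from h import *
def cv(p,s,ox,oy): p=np.array(p,float); return (p+.5)/s-.5+[ox,oy]
T=lambda p:cv(p,5,325,170)
print("base corners",back("top",T([[68,62],[543,64],[70,500],[560,502]]),.008)[:,:2].round(4).tolist())
print("balls",back("top",T([[135,177],[260,220],[387,205],[508,195]]),.04)[:,:2].round(4).tolist())
print("shank top front L R, butt L R",back("top",T([[118,208],[160,208],[120,358],[165,358],[246,258],[286,258],[247,370],[288,370],[366,238],[410,238],[374,385],[417,385]]),.05)[:,:2].round(4).tolist())
S=lambda p:cv(p,8,265,140)
print("side balls",back("side",S([[232,353],[328,262],[330,165],[347,77]]),.04)[:,:2].round(4).tolist())
R=lambda p:cv(p,7,125,170); Q=lambda p:cv(p,5,205,260)
# triangulate balls in rack
def tri(a,b):
    def ray(n,uv):
        p=camera_params(n);P=back(n,uv,0)[0];d=P-p["eye"];return p["eye"],d/np.linalg.norm(d)
    (o1,d1),(o2,d2)=ray("top",a),ray("side",b)
    t=np.linalg.lstsq(np.c_[d1,-d2],o2-o1,rcond=None)[0];A=o1+t[0]*d1;B=o2+t[1]*d2
    return ((A+B)/2).round(4),np.linalg.norm(A-B).round(4)
for nm,a,b in [("short",[110,280],[218,380]),("right",[287,201],[199,217]),("long",[457,123],[180,71])]: print(nm,tri(R([a])[0],Q([b])[0]))
for nm,a,b in [("A",[135,177],[232,353]),("s",[260,220],[328,262]),("B",[387,205],[330,165]),("C",[508,195],[347,77])]: print(nm,tri(T([a])[0],S([b])[0]))
print("rack corners", back("top",R([[52,140],[605,60],[105,545],[665,460]]),0.0)[:,:2].round(4).tolist())
print("box", back("top",[[253,179],[304,179],[253,247],[304,247]],0.055)[:,:2].round(4).tolist())
print("cup",back("top",[[270,272]],.07),"slug",back("top",[[299,276]],.04))
```

```text
base corners [[0.6335, -0.1511], [0.6334, -0.397], [0.411, -0.1488], [0.4095, -0.3967]]
balls [[0.57, -0.1784], [0.5487, -0.24], [0.5563, -0.3034], [0.5614, -0.3641]]
shank top front L R, butt L R [[0.5534, -0.1679], [0.5534, -0.1885], [0.4803, -0.1675], [0.4803, -0.1895], [0.529, -0.2301], [0.529, -0.2498], [0.4745, -0.2293], [0.4744, -0.2493], [0.5388, -0.2894], [0.5389, -0.3111], [0.4672, -0.2911], [0.4671, -0.3122]]
side balls [[0.5739, -0.1805], [0.5503, -0.242], [0.5606, -0.3044], [0.5649, -0.3669]]
short (array([0.5543, 0.3254, 0.079 ]), np.float64(0.0025))
right (array([0.5795, 0.2654, 0.0868]), np.float64(0.0018))
long (array([0.6042, 0.2076, 0.0979]), np.float64(0.0022))
A (array([ 0.5716, -0.1779,  0.042 ]), np.float64(0.0037))
s (array([ 0.5492, -0.2395,  0.0418]), np.float64(0.0014))
B (array([ 0.5583, -0.3031,  0.0408]), np.float64(0.0042))
C (array([ 0.5627, -0.3631,  0.0424]), np.float64(0.0032))
rack corners [[0.6136, 0.3737], [0.6438, 0.1745], [0.467, 0.3494], [0.4974, 0.1504]]
box [[0.6312, 0.0642], [0.6317, -0.06], [0.4663, 0.0631], [0.4662, -0.059]]
cup [[0.40748863 0.02219441 0.07      ]] slug [[ 0.39677975 -0.0475152   0.04      ]]
```

The wrong punch is the second from the left in the tray (top px 378,228): its butt stands clear of the plunger. The right stock punch is the middle one in the rack (top px 168,213). The left one is shorter and the right one longer, and the green and blue look-alikes on the table are out. I'll go for the short punch first.

```bash
python3 -m pendant '0.048 0.034 0 -1.7 0;0.048 0.034 0 -1.7 0;0.048 0.034 0 -1.7 0;0.048 0.034 0 -1.7 0;0.048 0.034 0 -1.7 0;0.048 0.034 0 -1.7 0;0.048 0.034 0 -1.7 0;0.048 0.034 0 -1.7 0;0 0 -0.05 0 0;0 0 -0.05 0 0;0 0 0 0 0;0 0 0 0 0'
python3 - <<'E'
from h import *
o=get_obs();print(o["clock"],o["tcp_pos"],o["ee_rot"][:,0],o["grip_width"],o["ft_force"])
for n in("top","side"):
    im=camera(n)
    crop(n,*((320,160,450,280,5) if n=="top" else (245,80,385,220,4)),f"pics/a_{n}.png",im)
E
```

```text
clock: 2.6
tcp_pos: [0.5089, -0.2388, 0.1658]
ee_rot: [[0.001, -1.0, 0.002], [-1.0, -0.001, -0.002], [0.002, -0.002, -1.0]]
ft_force: [-0.2, -0.4, 0.8]
grip_width: 0.0442
2.6 [ 0.50885963 -0.23878158  0.16584512] [ 0.00117842 -0.99999777  0.00174988] 0.044201243985387155 [-0.22696375 -0.36853916  0.79091639]
```

View pics/a_side.png

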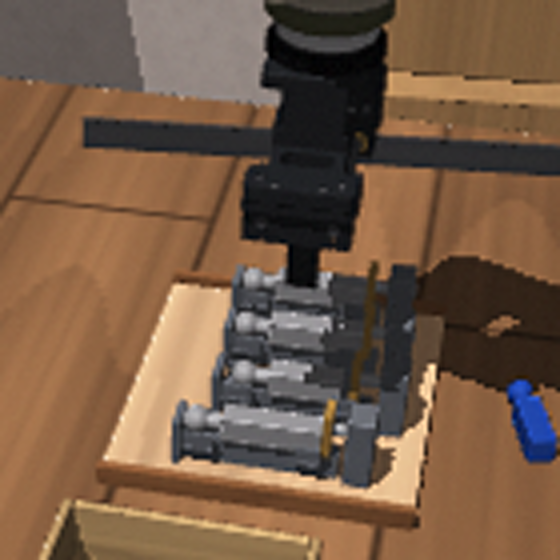

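View pics/a_top.png

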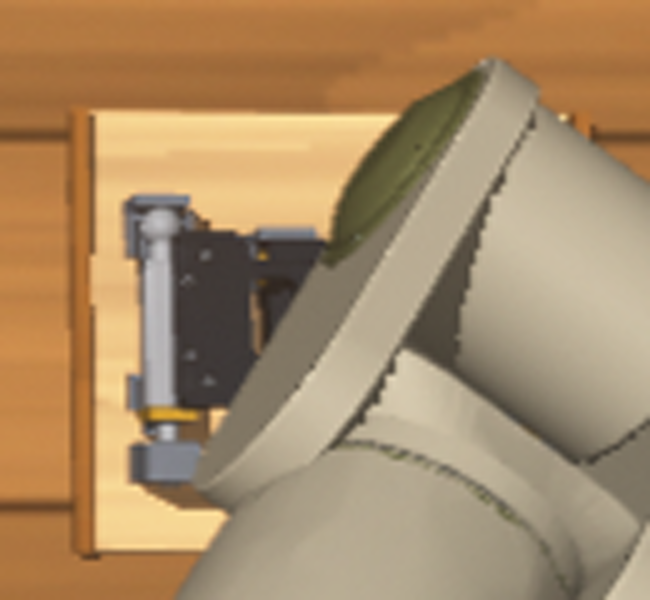

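The overhead picture is mostly hidden by the arm. The side view shows the fingers above the second holder, with the gripper body clear of the plungers. Next I go down and grip.

```bash
python3 -m pendant '0 -0.001 -0.04 0 0;0 0 -0.04 0 0;0 0 -0.03 0 0;0 0 -0.01 0 0;0 0 0 0 0;0 0 0 0 0;0 0 0 0 -1;0 0 0 0 -1;0 0 0 0 -1;0 0 0 0 -1'; python3 -m pendant '0 0 0.02 0 -1;0 0 0.04 0 -1;0 0 0.05 0 -1;0 0 0 0 -1'
```

```text
clock: 3.95
tcp_pos: [0.5083, -0.2392, 0.044]
ee_rot: [[0.001, -1.0, 0.0], [-1.0, -0.001, -0.0], [0.0, -0.0, -1.0]]
ft_force: [-0.2, -0.0, 2.9]
grip_width: 0.0196
clock: 4.45
tcp_pos: [0.5093, -0.2398, 0.1568]
ee_rot: [[0.002, -1.0, 0.005], [-1.0, -0.002, -0.004], [0.004, -0.005, -1.0]]
ft_force: [0.5, -0.1, -2.2]
grip_width: 0.0197
```

```bash
python3 -m pendant '0.01 0.06 0 0 -1;0.01 0.06 0 0 -1;0.01 0.06 0 0 -1;0.01 0.06 0 0 -1;0 0 -0.03 0 -1;0 0 -0.04 0 -1;0 0 -0.04 0 -1;0 0 -0.008 0 -1;0 0 0 0 -1;0 0 0 0 -1'
```

```text
clock: 5.7
tcp_pos: [0.5489, 0.0007, 0.037]
ee_rot: [[0.001, -1.0, 0.002], [-1.0, -0.001, -0.0], [0.0, -0.002, -1.0]]
ft_force: [-0.0, 0.5, -2.5]
grip_width: 0.0194
```

```bash
python3 -m pendant '0 0 0 0 -0.1;0 0 0 0 -0.1;0 0 0.02 0 -0.1;0 0 0.04 0 -0.1;0 0 0.05 0 0;0 0 0.05 0 0;0 0 0 0 0'
python3 - <<'E'
from h import *
im=camera("side");crop("side",200,60,400,300,2.4,"pics/b_side.png",im)
im=camera("top");crop("top",100,120,340,300,3,"pics/b_top.png",im)
E
```

```text
clock: 6.58
tcp_pos: [0.5496, 0.0007, 0.1997]
ee_rot: [[0.002, -1.0, 0.008], [-1.0, -0.002, -0.002], [0.002, -0.008, -1.0]]
ft_force: [-0.0, 0.1, -0.2]
grip_width: 0.0443
```

View pics/b_side.png

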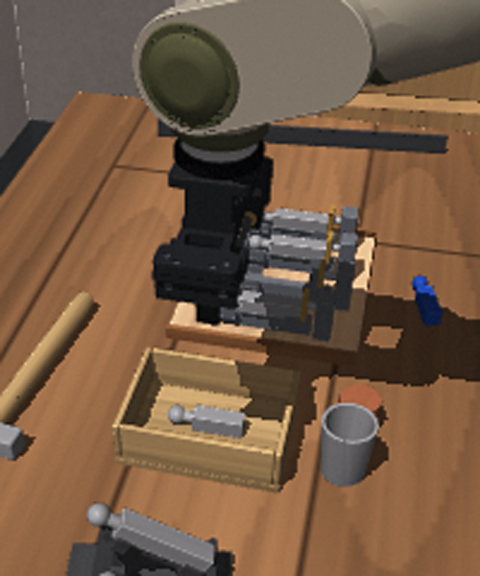

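View pics/b_top.png

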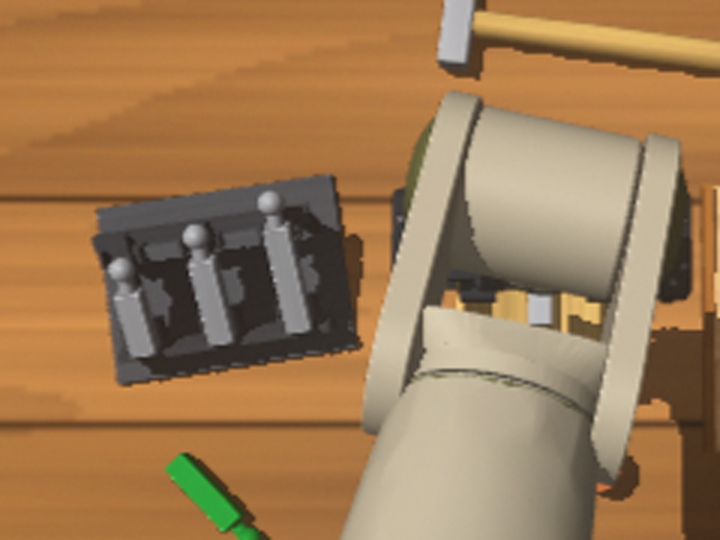

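The short punch lies flat inside the box (side crop 208,418). The middle rack punch (top crop 208,290) is longer than the left one and shorter than the right one, so it is the 100 mm one. I'll move above it.

```bash
python3 -m pendant '-0.0016 0.052 0 1.8 0;-0.0016 0.052 0 1.8 0;-0.0016 0.052 0 1.8 0;-0.0016 0.052 0 1.8 0;-0.0016 0.0506 0 1.9 0;0 0 -0.03 0 0;0 0 -0.03 0 0;0 0 0 0 0;0 0 0 0 0'
python3 - <<'E'
from h import *
im=camera("side");crop("side",200,200,340,390,3,"pics/c_side.png",im)
o=get_obs();print(o["tcp_pos"])
t=o["tcp_pos"]+o["ee_rot"]@np.array([0,0,.025]);print(t,proj("side",t))
E
```

```text
clock: 7.8
tcp_pos: [0.5405, 0.2594, 0.1362]
ee_rot: [[0.159, -0.987, 0.0], [-0.987, -0.159, 0.0], [-0.0, -0.0, -1.0]]
ft_force: [-0.3, -0.2, 0.0]
grip_width: 0.0439
[0.54063002 0.25947313 0.1366991 ]
[0.54066418 0.25948296 0.11169912] [[264.97183591 296.52016326]]
```

View pics/c_side.png

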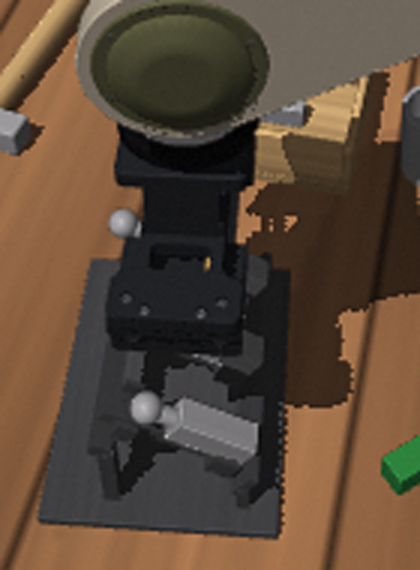

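```bash
python3 -m pendant '0 0 -0.03 0 0;0 0 -0.02 0 0;0 0 -0.013 0 0;0 0 0 0 0;0 0 0 0 0'
```

```text
clock: 8.48
tcp_pos: [0.5407, 0.2596, 0.0738]
ee_rot: [[0.16, -0.987, 0.002], [-0.987, -0.16, 0.0], [-0.0, -0.002, -1.0]]
ft_force: [-0.2, 0.1, 0.1]
grip_width: 0.0441
```

```bash
python3 -m pendant '0 0 0 0 -1;0 0 0 0 -1;0 0 0 0 -1;0 0 0 0 -1'; python3 -m pendant '0 0 0.01 0 -1;0 0 0.02 0 -1;0 0 0.04 0 -1;0 0 0.05 0 -1;0 0 0.05 0 -1;0 0 0 0 -1;0 0 0 0 -1'
python3 - <<'E'
from h import *
im=camera("side");crop("side",190,150,360,390,2.4,"pics/d_side.png",im)
im=camera("top");crop("top",100,120,340,300,3,"pics/d_top.png",im)
E
```

```text
clock: 8.98
tcp_pos: [0.5403, 0.2595, 0.073]
ee_rot: [[0.159, -0.987, 0.0], [-0.987, -0.159, 0.0], [-0.0, -0.0, -1.0]]
ft_force: [-0.7, 0.1, 2.7]
grip_width: 0.0199
clock: 9.85
tcp_pos: [0.5396, 0.2593, 0.2415]
ee_rot: [[0.16, -0.987, -0.002], [-0.987, -0.16, -0.001], [0.0, 0.002, -1.0]]
ft_force: [0.5, 0.2, -3.6]
grip_width: 0.0199
```

View pics/d_side.png

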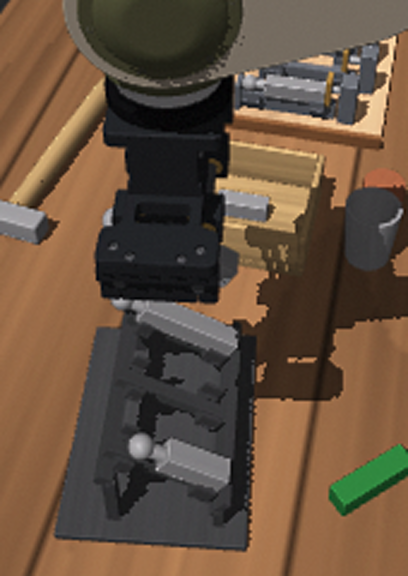

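```bash
python3 -m pendant '-0.003 -0.055 0 -1 -1;-0.003 -0.055 0 -1 -1;-0.003 -0.055 0 -1 -1;-0.003 -0.055 0 -1 -1;-0.003 -0.055 0 -1 -1;-0.003 -0.055 0 -1 -1;-0.003 -0.055 0 -1 -1;-0.003 -0.055 0 -1 -1;-0.003 -0.055 0 -1.2 -1;0 -0.0045 -0.03 0 -1;0 0 -0.04 0 -1;0 0 -0.04 0 -1;0 0 -0.02 0 -1;0 0 0 0 -1;0 0 0 0 -1'
python3 - <<'E'
from h import *
im=camera("side");crop("side",245,80,385,220,4,"pics/e_side.png",im)
im=camera("top");crop("top",320,160,450,280,5,"pics/e_top.png",im)
E
```

```text
clock: 11.82
tcp_pos: [0.5134, -0.2401, 0.1132]
ee_rot: [[-0.0, -1.0, 0.0], [-1.0, 0.0, -0.0], [0.0, -0.0, -1.0]]
ft_force: [0.4, -0.5, -2.6]
grip_width: 0.0195
```

View pics/e_side.png

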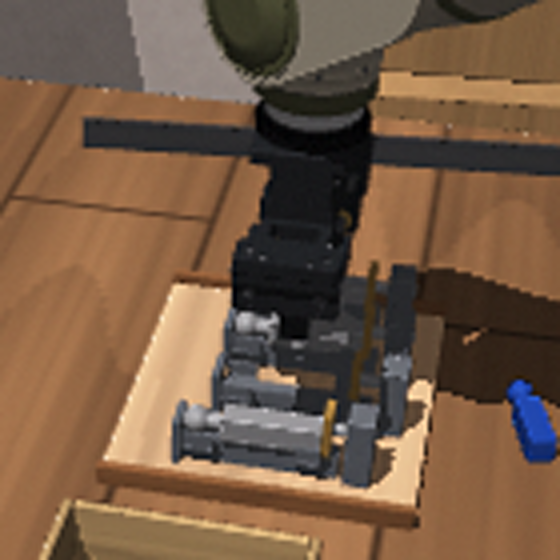

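View pics/e_top.png

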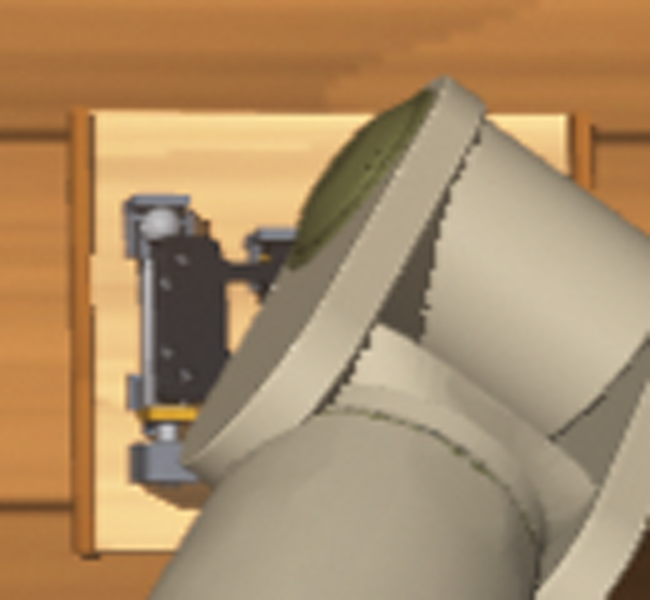

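```bash
python3 -m pendant '0.004 0 0 0 -1;0 0 -0.015 0 -1;0 0 -0.015 0 -1;0 0 0 0 -1;0 0 0 0 -1'; python3 -m pendant '0 0 -0.005 0 -1;0 0 -0.003 0 -1;0 0 0 0 -1';  python3 -m pendant '0 0 -0.004 0 -1;0 0 0 0 -1'
```

```text
clock: 12.55
tcp_pos: [0.5172, -0.2401, 0.0827]
ee_rot: [[-0.0, -1.0, 0.0], [-1.0, 0.0, -0.0], [0.0, -0.0, -1.0]]
ft_force: [0.2, 0.2, -2.6]
grip_width: 0.0197
clock: 12.92
tcp_pos: [0.5171, -0.2399, 0.0745]
ee_rot: [[-0.0, -1.0, -0.0], [-1.0, 0.0, 0.0], [-0.0, 0.0, -1.0]]
ft_force: [-0.2, -0.1, -2.7]
grip_width: 0.0195
clock: 13.18
tcp_pos: [0.517, -0.2399, 0.0704]
ee_rot: [[-0.0, -1.0, -0.0], [-1.0, 0.0, 0.0], [-0.0, 0.0, -1.0]]
ft_force: [-0.7, -0.4, -3.1]
grip_width: 0.0201
```

```bash
python3 -m pendant '0 0 -0.003 0 -1;0 0 0 0 -1';  python3 -m pendant '0 0 -0.003 0 -1;0 0 0 0 -1'; python3 -m pendant '0 0 -0.003 0 -1;0 0 0 0 -1'
```

```text
clock: 13.42
tcp_pos: [0.5173, -0.2401, 0.0678]
ee_rot: [[-0.0, -1.0, 0.0], [-1.0, 0.0, -0.0], [0.0, -0.0, -1.0]]
ft_force: [-0.1, 0.7, -1.4]
grip_width: 0.0198
clock: 13.68
tcp_pos: [0.5182, -0.2403, 0.0658]
ee_rot: [[-0.0, -1.0, 0.003], [-1.0, 0.0, -0.001], [0.001, -0.003, -1.0]]
ft_force: [4.3, 2.3, 5.3]
grip_width: 0.0197
clock: 13.92
tcp_pos: [0.5187, -0.2406, 0.0632]
ee_rot: [[-0.0, -1.0, 0.004], [-1.0, 0.0, -0.002], [0.002, -0.004, -1.0]]
ft_force: [4.1, 1.6, 6.6]
grip_width: 0.0197
```

```bash
python3 -m pendant '0 0 -0.003 0 -1;0 0 0 0 -1';  python3 -m pendant '0 0 -0.003 0 -1;0 0 0 0 -1';python3 - <<'E'
from h import *
im=camera("side");crop("side",265,120,365,220,6,"pics/f_side.png",im)
E
```

```text
clock: 14.18
tcp_pos: [0.5187, -0.2407, 0.0601]
ee_rot: [[-0.0, -1.0, 0.004], [-1.0, 0.0, -0.003], [0.003, -0.004, -1.0]]
ft_force: [4.4, 0.5, 6.2]
grip_width: 0.0202
clock: 14.42
tcp_pos: [0.5185, -0.2407, 0.057]
ee_rot: [[-0.0, -1.0, 0.004], [-1.0, 0.0, -0.002], [0.002, -0.004, -1.0]]
ft_force: [3.5, -0.0, 5.5]
grip_width: 0.0196
```

View pics/f_side.png

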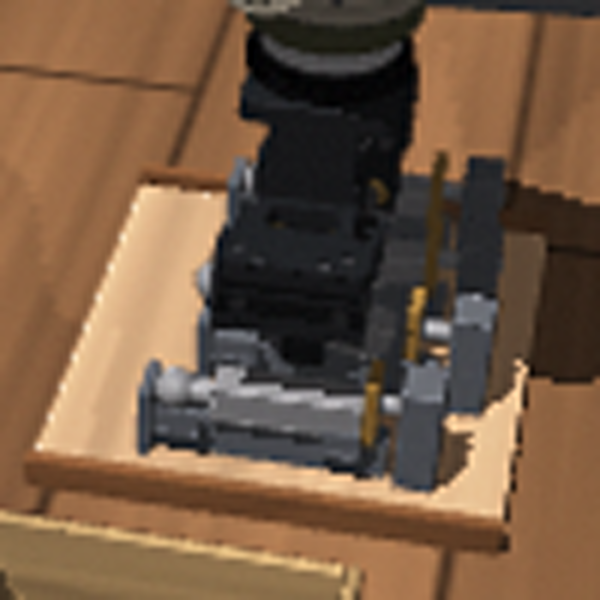

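```bash
python3 -m pendant '0 0 0.002 0 -1;0 0 0 0 -1';  python3 -m pendant '-0.003 0 0 0 -1;0 0 0 0 -1';  python3 -m pendant '-0.003 0 0 0 -1;0 0 0 0 -1'; python3 -m pendant '-0.003 0 0 0 -1;0 0 0 0 -1'
```

```text
clock: 14.72
tcp_pos: [0.5167, -0.2398, 0.0574]
ee_rot: [[-0.0, -1.0, -0.001], [-1.0, 0.0, 0.001], [-0.001, 0.001, -1.0]]
ft_force: [0.7, -1.2, -0.4]
grip_width: 0.0195
clock: 14.98
tcp_pos: [0.5137, -0.2399, 0.0574]
ee_rot: [[-0.0, -1.0, -0.001], [-1.0, 0.0, 0.001], [-0.001, 0.001, -1.0]]
ft_force: [-1.3, 0.7, -1.8]
grip_width: 0.0197
clock: 15.22
tcp_pos: [0.5113, -0.24, 0.0577]
ee_rot: [[-0.001, -1.0, 0.001], [-1.0, 0.001, -0.0], [0.0, -0.001, -1.0]]
ft_force: [3.8, 0.6, -3.2]
grip_width: 0.0194
clock: 15.48
tcp_pos: [0.5084, -0.24, 0.0577]
ee_rot: [[-0.0, -1.0, 0.001], [-1.0, 0.0, -0.0], [0.0, -0.001, -1.0]]
ft_force: [4.7, -0.3, -3.8]
grip_width: 0.0194
```

```bash
python3 -m pendant '-0.0025 0 0 0 -1;-0.0025 0 0 0 -1;0 0 0 0 -1';  python3 -m pendant '0 0 -0.003 0 -1;0 0 0 0 -1';  python3 -m pendant '0 0 -0.003 0 -1;0 0 0 0 -1'; python3 -m pendant '0 0 -0.003 0 -1;0 0 0 0 -1'
```

```text
clock: 15.85
tcp_pos: [0.5036, -0.24, 0.0578]
ee_rot: [[-0.001, -1.0, 0.002], [-1.0, 0.001, -0.0], [0.0, -0.002, -1.0]]
ft_force: [6.4, 1.0, -3.3]
grip_width: 0.0196
clock: 16.1
tcp_pos: [0.5042, -0.2401, 0.0554]
ee_rot: [[-0.001, -1.0, 0.003], [-1.0, 0.001, -0.001], [0.001, -0.003, -1.0]]
ft_force: [7.8, 2.1, 1.1]
grip_width: 0.0198
clock: 16.35
tcp_pos: [0.5046, -0.2402, 0.0526]
ee_rot: [[-0.001, -1.0, 0.004], [-1.0, 0.001, -0.001], [0.001, -0.004, -1.0]]
ft_force: [8.7, 2.4, 2.5]
grip_width: 0.0198
clock: 16.6
tcp_pos: [0.5047, -0.2403, 0.0496]
ee_rot: [[-0.0, -1.0, 0.004], [-1.0, 0.0, -0.002], [0.002, -0.004, -1.0]]
ft_force: [10.5, 1.6, 0.8]
grip_width: 0.0197
```

```bash
python3 -m pendant '0 0 -0.002 0 -1;0 0 0 0 -1';  python3 -m pendant '0 0 -0.002 0 -1;0 0 0 0 -1';python3 - <<'E'
from h import *
im=camera("side");crop("side",265,120,365,220,6,"pics/g_side.png",im)
E
```

```text
clock: 16.85
tcp_pos: [0.5047, -0.2402, 0.0479]
ee_rot: [[-0.001, -1.0, 0.004], [-1.0, 0.001, -0.002], [0.002, -0.004, -1.0]]
ft_force: [9.3, 2.6, 3.2]
grip_width: 0.02
clock: 17.1
tcp_pos: [0.5048, -0.2402, 0.0478]
ee_rot: [[-0.0, -1.0, 0.004], [-1.0, 0.0, -0.002], [0.002, -0.004, -1.0]]
ft_force: [2.5, 7.8, 24.1]
grip_width: 0.0197
```

View pics/g_side.png

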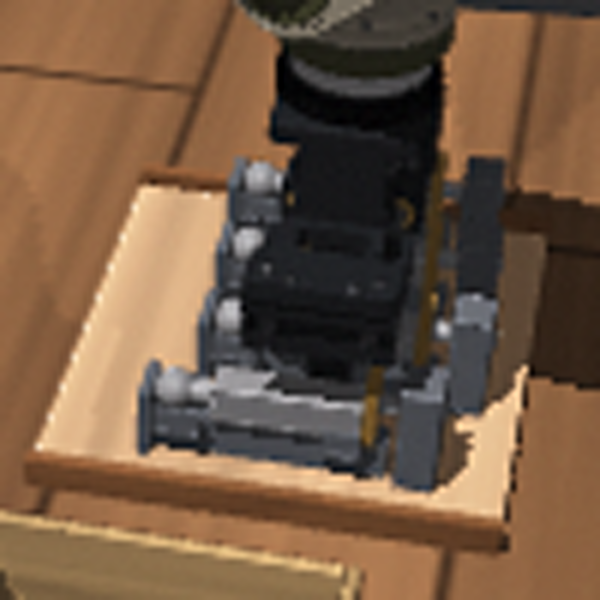

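Firm contact (about 27 N) at the expected level height, with the ball inside the lip (side crop 230,313). I'll release and look.

```bash
python3 -m pendant '0 0 0 0 -1;0 0 0 0 0;0 0 0 0 0;0 0 0.003 0 0;0 0 0.02 0 0;0 0 0.04 0 0;0 0 0.05 0 0;0 0 0.05 0 0;0 0.06 0 0 0;0 0.06 0 0 0;0 0.06 0 0 0;0 0.06 0 0 0;0 0.06 0 0 0;0 0 0 0 0'
python3 - <<'E'
from h import *
im=camera("side");cv2.imwrite("pics/h_sidefull.png",im[:,:,::-1]);crop("side",265,140,365,215,8,"pics/h_side.png",im)
im=camera("top");cv2.imwrite("pics/h_topfull.png",im[:,:,::-1]);crop("top",325,170,445,285,5,"pics/h_top.png",im)
E
```

```text
clock: 18.9
tcp_pos: [0.5026, 0.0632, 0.2078]
ee_rot: [[0.005, -1.0, -0.0], [-1.0, -0.005, 0.0], [-0.0, 0.0, -1.0]]
ft_force: [0.7, 1.1, -0.2]
grip_width: 0.0439
```

View pics/h_side.png

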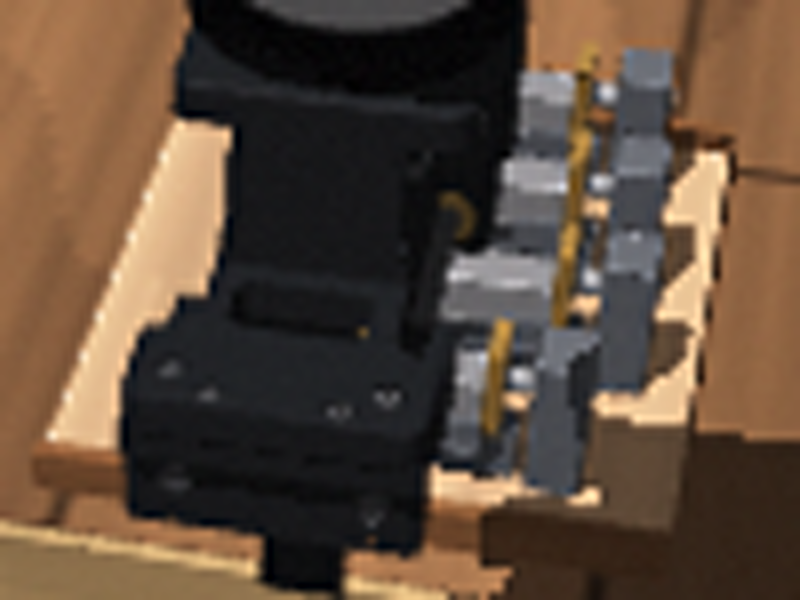

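View pics/h_top.png

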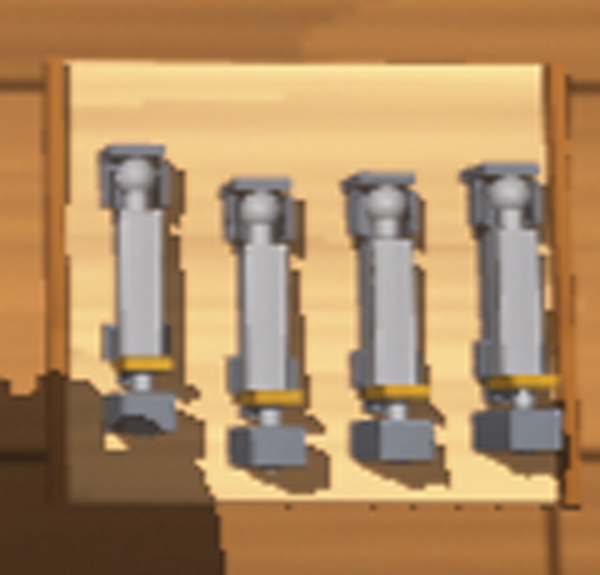

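View pics/h_topfull.png

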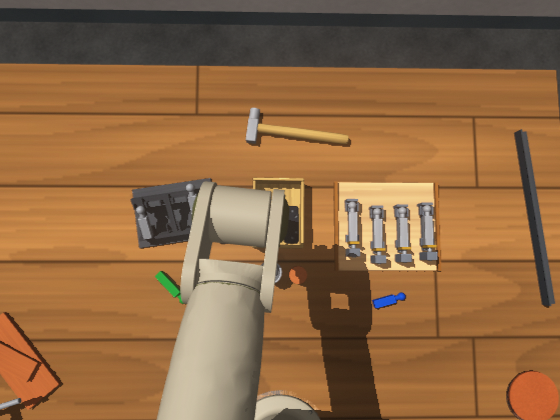

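View pics/h_sidefull.png

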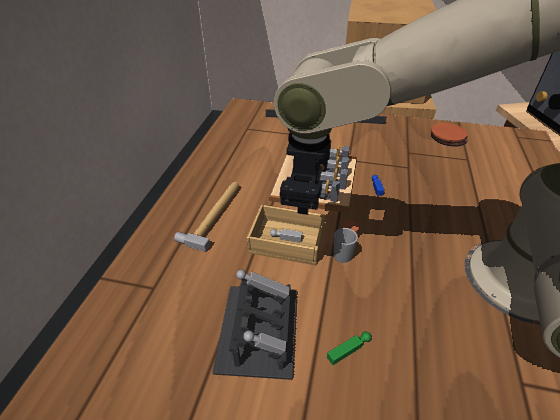

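The top view shows the new punch in line with its neighbours, against the lip (crop 260,207) and the pushed-in plunger. The arm hides it from the side, so I'll move the arm away to check the height.

```bash
python3 -m pendant '-0.05 0.03 0.02 0 0;-0.05 0.03 0.02 0 0;-0.03 0.04 0.02 0 0;0 0.06 0 0 0;0 0.06 0 0 0;0 0 0 0 0;0 0 0 0 0'
python3 - <<'E'
from h import *
im=camera("side");cv2.imwrite("pics/i_sidefull.png",im[:,:,::-1]);crop("side",265,140,365,215,8,"pics/i_side.png",im)
im=camera("top");crop("top",325,170,445,285,5,"pics/i_top.png",im)
E
```

```text
clock: 19.88
tcp_pos: [0.3737, 0.2787, 0.2675]
ee_rot: [[-0.002, -1.0, -0.0], [-1.0, 0.002, -0.001], [0.001, 0.0, -1.0]]
ft_force: [0.2, 0.3, 0.1]
grip_width: 0.044
```

View pics/i_side.png

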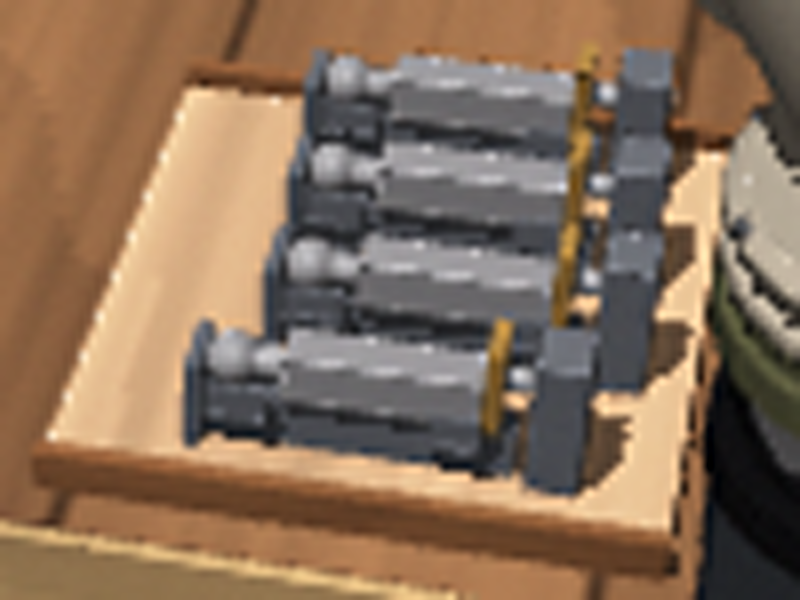

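Run:
```python
from h import *
s=cv2.imread("pics/i_side.png");t=cv2.imread("pics/i_top.png")
cv=lambda p,s,o:(np.array(p,float)+.5)/s-.5+np.array(o)
def ray(n,uv):
    p=camera_params(n);d=back(n,uv,0)[0]-p["eye"];return p["eye"],d/np.linalg.norm(d)
def tri(a,b):
    (o1,d1),(o2,d2)=ray("top",cv(a,5,[325,170])),ray("side",cv(b,8,[265,140]))
    q=np.linalg.lstsq(np.c_[d1,-d2],o2-o1,rcond=None)[0];return ((o1+q[0]*d1+o2+q[1]*d2)/2).round(4)
for k,a,b in [("A",[135,177],[232,353]),("new",[260,208],[312,257]),("B",[387,205],[330,165]),("C",[508,195],[347,77])]: print("ball",k,tri(a,b))
# butt top-left/right edges, z from side view w/ x,y assumed
for n in["right_c","short_c"]:
  for c in("top","side"):
    print(n,c,[(round(float(r["score"]),2),np.round(r["extent"]).tolist()) for r in find_in(c,n)])
# model overlay: new punch vs flat at centre from ball
im=cv2.imread("pics/i_sidefull.png")
big=cv2.resize(im[140:215,265:365],None,fx=8,fy=8,interpolation=2)
c=np.array([.5605-.0415,-.240,.04])
for cx,cy in[(.5135,-.240),(.5220,-.178),(.508+.010,-.3635),(.5085+.004,-.302)]:
  P=[[cx+dx,cy+dy,z] for z in(.05,.03) for dx,dy in((-.05,.01),(.022,.01),(.022,-.01),(-.05,-.01))]
  q=((proj("side",P)-[265,140]+.5)*8-.5).astype(int)
  for i,j in[(0,1),(1,2),(2,3),(3,0),(4,5),(0,4),(1,5)]: cv2.line(big,tuple(map(int,q[i])),tuple(map(int,q[j])),(0,0,255),1)
cv2.imwrite("pics/j.png",big)
```

```text
ball A [ 0.5716 -0.1779  0.042 ]
ball new [ 0.5551 -0.2393  0.0433]
ball B [ 0.5583 -0.3031  0.0408]
ball C [ 0.5627 -0.3631  0.0424]
right_c top [(0.76, [370.0, 211.0, 12.0, 41.0]), (0.68, [154.0, 272.0, 31.0, 33.0]), (0.37, [330.0, 181.0, 112.0, 89.0])]
right_c side [(0.86, [326.0, 331.0, 46.0, 37.0]), (0.82, [304.0, 169.0, 35.0, 9.0])]
short_c top [(0.86, [370.0, 294.0, 36.0, 15.0]), (0.7, [332.0, 179.0, 108.0, 91.0]), (0.49, [276.0, 198.0, 7.0, 33.0])]
short_c side [(0.8, [270.0, 229.0, 36.0, 13.0])]
```

View pics/j.png

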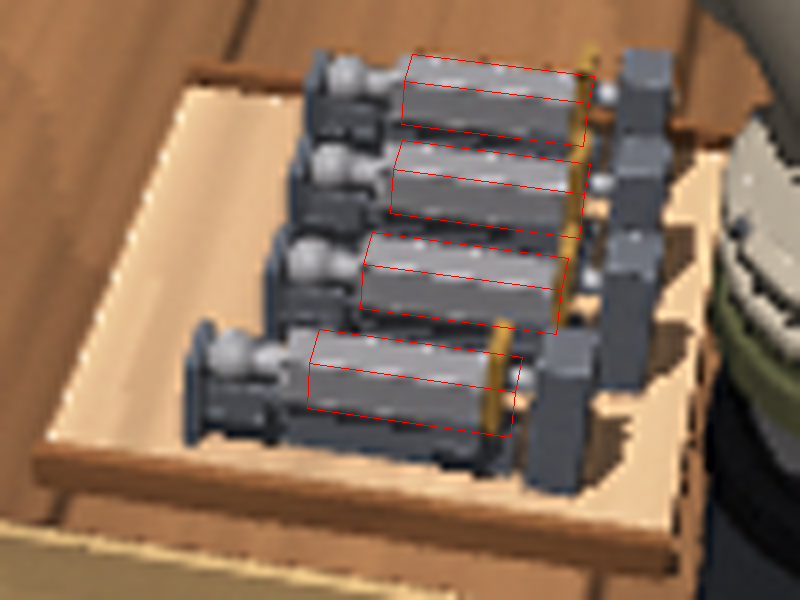

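View pics/i_top.png

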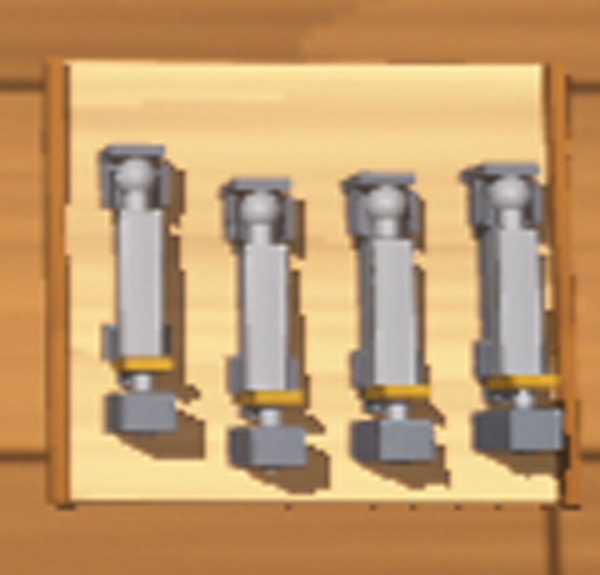

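View pics/i_sidefull.png

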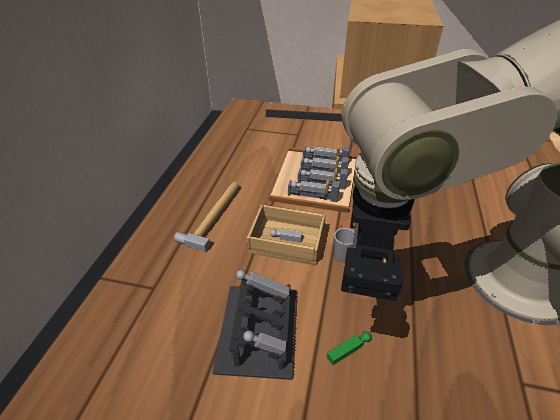

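The triangulated ball height is 43.3 mm, against 41–42 mm for its mates. That is within measuring error, but it could also be a slight nose-up jam. I'll feel the top face with closed fingertips: 50 mm is flat, so contact should come at TCP 0.075. I'll press it firmly there.

```bash
python3 -m pendant '0.0165 -0.0577 0 0 -1;0.0165 -0.0577 0 0 -1;0.0165 -0.0577 0 0 -1;0.0165 -0.0577 0 0 -1;0.0165 -0.0577 0 0 -1;0.0165 -0.0577 0 0 -1;0.0165 -0.0577 0 0 -1;0.0165 -0.0577 0 0 -1;0.0165 -0.0577 0 0 -1;0 0 -0.06 0 -1;0 0 -0.06 0 -1;0 0 -0.04 0 -1;0 0 -0.02 0 -1;0 0 0 0 -1;0 0 0 0 -1'; python3 -m pendant '0 0 -0.007 0 -1;0 0 0 0 -1'
```

```text
clock: 22.05
tcp_pos: [0.522, -0.2398, 0.0889]
ee_rot: [[-0.001, -1.0, 0.001], [-1.0, 0.001, -0.001], [0.001, -0.001, -1.0]]
ft_force: [0.8, -0.1, -0.1]
grip_width: 0.0004
clock: 22.3
tcp_pos: [0.5216, -0.2393, 0.0807]
ee_rot: [[-0.0, -1.0, -0.0], [-1.0, 0.0, 0.0], [-0.0, 0.0, -1.0]]
ft_force: [0.6, 0.0, -0.4]
grip_width: 0.0004
```

```bash
python3 -m pendant '0 0 -0.002 0 -1;0 0 0 0 -1';python3 -m pendant '0 0 -0.002 0 -1;0 0 0 0 -1';python3 -m pendant '0 0 -0.002 0 -1;0 0 0 0 -1'; python3 -m pendant '0 0 -0.002 0 -1;0 0 0 0 -1'
```

```text
clock: 22.55
tcp_pos: [0.5217, -0.2393, 0.0787]
ee_rot: [[-0.0, -1.0, -0.0], [-1.0, 0.0, 0.0], [-0.0, 0.0, -1.0]]
ft_force: [-0.1, 0.5, -0.2]
grip_width: 0.0005
clock: 22.8
tcp_pos: [0.5216, -0.2393, 0.0766]
ee_rot: [[-0.0, -1.0, -0.0], [-1.0, 0.0, 0.0], [-0.0, 0.0, -1.0]]
ft_force: [0.6, -0.2, -0.8]
grip_width: 0.0005
clock: 23.05
tcp_pos: [0.5218, -0.2394, 0.0754]
ee_rot: [[-0.0, -1.0, 0.0], [-1.0, 0.0, -0.0], [0.0, -0.0, -1.0]]
ft_force: [-1.7, 1.5, 6.8]
grip_width: 0.0007
clock: 23.3
tcp_pos: [0.5219, -0.2394, 0.0753]
ee_rot: [[0.0, -1.0, 0.001], [-1.0, -0.0, -0.001], [0.001, -0.001, -1.0]]
ft_force: [-9.2, 4.7, 24.5]
grip_width: 0.0009
```

The top face is at about 50.3 mm and does not give at 25 N, so the punch lies flat. I'll back off, take one last look and hand in.

```bash
python3 -m pendant '0 0 0.02 0 -1;0 0 0.04 0 -1;0 0 0.06 0 -1;0 0 0.06 0 -1;0 0.06 0 0 -1;0 0.06 0 0 -1;0 0.06 0 0 -1;0 0.06 0 0 -1;0 0.06 0 0 -1;0 0.06 0 0 -1;0 0 0 0 -1;0 0 0 0 -1'
python3 - <<'E'
from h import *
im=camera("top");crop("top",125,100,445,300,2.4,"pics/k_top.png",im)
im=camera("side");cv2.imwrite("pics/k_side.png",im[:,:,::-1])
E
```

```text
clock: 24.8
tcp_pos: [0.5217, 0.1204, 0.2526]
ee_rot: [[-0.0, -1.0, -0.0], [-1.0, 0.0, -0.0], [0.0, 0.0, -1.0]]
ft_force: [0.9, 0.1, 0.5]
grip_width: 0.0002
```

View pics/k_top.png

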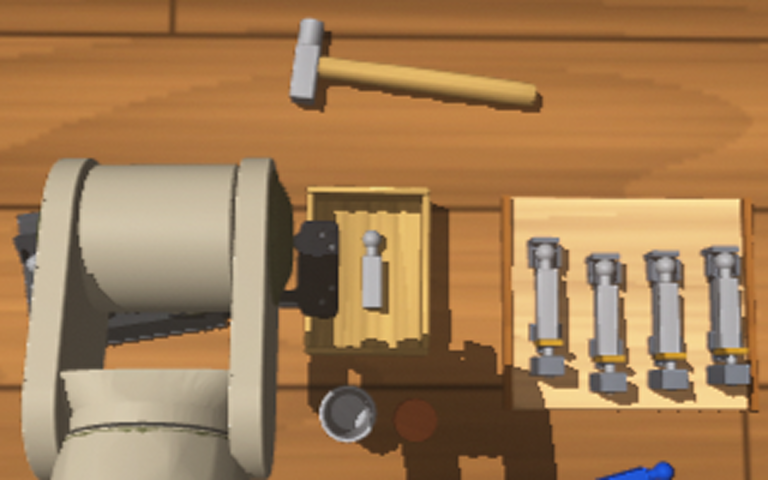

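View pics/k_side.png

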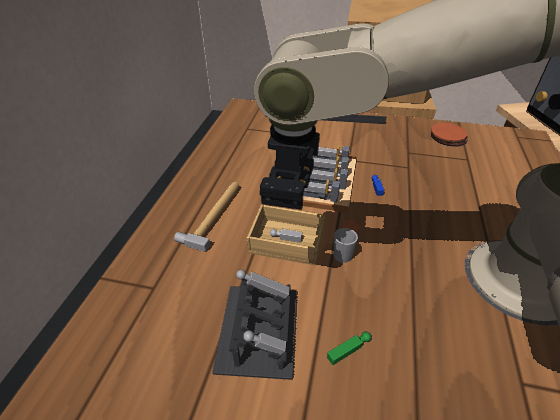

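The short punch lies in the box (top crop 372,270). All four tray punches are seated and look alike, and nothing else has moved.

```bash
python3 -c "from workcell import *; print(hand_in())"
```

```text
the job is handed in; nothing more can be done
None
```

The short punch is in the pine box, and the 100 mm stock punch from the middle of the rack is in the vacant holder, nose to the lip. I handed the job in at about 25 s of the 54 s allowed; no verdict is reported.

**How it was fitted:** I pressed the tilted punch's butt on the holder floor to level it in the grip. I then pushed the plunger in about 8 mm, pressed the punch down with about 27 N and let go.

**Last checks:**
- **Seating:** the top view shows the new punch in line with the three good ones, against the lip with the plunger pushed in. Feeling its top with closed fingertips gave about 50.3 mm, firm at 25 N, which means flat on the floor.
- **Other items:** the short punch lies flat in the box. The hammer, cup, slug, the other punches in the tray and the two left in the rack look unmoved in the last pictures.

**One disagreement:** triangulating the ball nose gave 43.3 mm, against 41–42 mm for the other three. The fingertip check says flat, so I took that as camera error.

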